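# Lay out the iron gear set by size

### The arm

A 6-joint arm with a two-finger parallel gripper is mounted at the origin on the work surface. World frame = base frame: x ahead of the robot, y to its left, z up, the work surface at z = 0. Lengths are in m, angles in rad, forces in N, time in s.
With the tool pointing down it reaches from about 0.35 to 0.775 m from the base axis. Payload 5.5 kg.
Tool frame: the origin (TCP) lies on the centre line of the jaws, within the pads' length; the fingertips stand 11 mm ahead of it and the grasp point (between the pads) lies 8 mm behind it (env.tip_extent is the distance from the TCP to the fingertips, in m); z points along the fingers, y is the line along which they close (so a half turn about z gives the same grasp; the last joint's range is limited). The gripper opens to 85 mm and grips with 20 to 120 N. Pads are 22 mm wide; open, the fingers measure 114 mm over their backs; the gripper's body (76 mm by 85 mm) begins 54 mm behind the grasp point. The pads swing forward as they close: fully open they stand 13 mm farther back than shut.
Start: joints at [1.188, 0.313, 0.046, 1.304, 0, 1.431], TCP at [0.138, 0.558, 0.242] pointing down, gripper open.
Joint ranges: [-2.76, 2.76], [-0.86, 1.69], [-1.03, 1.26], [-2.2, 2.34], [-1.47, 1.5], [-3.14, 3.14]. Speed limits (rad/s): [2.57, 2.57, 3.14, 3.14, 3.14, 3.14].

### API

Orientations are given as a unit quaternion [w, x, y, z].
In Python, from workcell import env gives the robot as it stands.
- The arm moves only by the shell command python3 -m jog 'ROWS' [FORCE]. ROWS is JSON, a list of rows, each a list of 5 numbers: the gripper's target within -1 to 1 (shut at 1, half-way at 0, fully open at -1), then the shift along the tool's x, y, z in m, then the turn about the tool's z in degrees. In form: [[fingers, tx, ty, tz, turn], ...]. A call has 1 to 5 rows; each row shifts and turns the commanded pose from where the row before left it, along the tool's axes as they then stand; what a row does not reach is not made up. A row lasts 1/12 s, in which the tool goes at most 41.7 mm and 7.16 degrees, less where a joint would pass 70% of its speed; a pose out of reach is approached as far as the arm can. A call is refused whole if a number of a shift passes 0.0417 or a number of a turn 7.16, either way. A call with a gripper value outside its range is refused whole. The fingers move at their own pace and stop on an object; FORCE is the grip in N (left out, the last holds). Time passes only in rows, so rows that do not move let the fingers close. It gives the time, the measured TCP pose, the force, the opening and the grip force at its end, in the units of the state.
- env.get_state(): the state, without advancing time (a new reading comes with each control period).
- env.read_camera(name): name is "side" or "top"; returns a dict with "img" (480x640x3 uint8, red, green, blue), "fov_y" (degrees; the focal length in pixels is half the picture's height over the tangent of half this angle, whatever the lens; pixels are square), "cx", "cy" (the principal point, pixels), "T" (4x4, takes a point from camera to world coordinates). Camera axes: x right, y up, looking along -z (the intrinsics and any distortion apply to the point x, -y, -z); pixel columns grow to the right and rows downward; lengths in m; the calibration is good to about 2 mm. A picture is of the moment at which its call begins. There is no depth.
- env.hand_in(): hands the job in; it is judged then, once.
The state is a dict: "clock": time; "joint_pos": joint angles; "qvel": joint speeds; "tau": joint torques, N m; "tcp_pos": TCP position; "orientation": TCP orientation; "wrist_force": force on the tool from outside, world axes, zero at the start; "ft_torque": the same for the moment, N m; "finger_gap": finger opening in m; "grip_force": force on a finger pad.
Only numpy, scipy, OpenCV 4.12 (cv2) and the standard library are available. Lean on these libraries where they do the work, as an engineer would, in place of code of your own. Each camera call takes 0.05 s, during which the arm holds its last target. There are 200 camera calls.

### The job

Lay out the set of four dark iron gears for the machine fitter: put each one flat, hub up, in the middle of the green pad whose white disc is the same size as the gear. Set each gear down on its pad rather than dropping it, and leave the brass gear and the red wooden spool where they are.

Things in the scene. Friction and masses are not known exactly. Their poses are not given: they have to be found in the camera images.
- gear_small: loose dark iron gear, 56 mm in diameter over the teeth, about 0.22 kg, lying flat on the bench with its hub up: a toothed disc 14 mm thick and, in its middle, a plain round grey hub 30 mm in diameter that rises from the disc to 50 mm above the gear's underside (grip it by the hub). Origin: centre of the underside; z points up along the hub
- gear_medium: loose dark iron gear, 76 mm in diameter over the teeth, about 0.34 kg, lying flat on the bench with its hub up: a toothed disc 14 mm thick and, in its middle, a plain round grey hub 30 mm in diameter that rises from the disc to 50 mm above the gear's underside (grip it by the hub). Origin: centre of the underside; z points up along the hub
- gear_large: loose dark iron gear, 96 mm in diameter over the teeth, about 0.5 kg, lying flat on the bench with its hub up: a toothed disc 14 mm thick and, in its middle, a plain round grey hub 30 mm in diameter that rises from the disc to 50 mm above the gear's underside (grip it by the hub). Origin: centre of the underside; z points up along the hub
- gear_giant: loose dark iron gear, 116 mm in diameter over the teeth, about 0.68 kg, lying flat on the bench with its hub up: a toothed disc 14 mm thick and, in its middle, a plain round grey hub 30 mm in diameter that rises from the disc to 50 mm above the gear's underside (grip it by the hub). Origin: centre of the underside; z points up along the hub
- pad_small: fixed round green pad, 126 mm in diameter and 8 mm thick, with a white disc 56 mm in diameter painted on its middle: the place of the 56 mm gear. Origin: centre of the underside, on the bench; its top is 8 mm above that; z points up
- pad_medium: fixed round green pad, 126 mm in diameter and 8 mm thick, with a white disc 76 mm in diameter painted on its middle: the place of the 76 mm gear. Origin: centre of the underside, on the bench; its top is 8 mm above that; z points up
- pad_large: fixed round green pad, 126 mm in diameter and 8 mm thick, with a white disc 96 mm in diameter painted on its middle: the place of the 96 mm gear. Origin: centre of the underside, on the bench; its top is 8 mm above that; z points up
- pad_giant: fixed round green pad, 126 mm in diameter and 8 mm thick, with a white disc 116 mm in diameter painted on its middle: the place of the 116 mm gear. Origin: centre of the underside, on the bench; its top is 8 mm above that; z points up
- brass_gear: loose yellow brass gear of 76 mm, shaped like the iron ones (disc 14 mm thick, hub 30 mm in diameter up to 50 mm); not part of the set, to be left alone. Origin: centre of the underside
- spool: loose red-painted wooden thread spool standing upright, 62 mm in diameter, 70 mm high; to be left alone. Origin: centre of the underside
Not all that is in view belongs to the job. What is shaped like the gear_giant but purple or turquoise is not meant.

How it is judged:
At the end, for the whole second after the job is handed in: each of the four iron gears lies flat (within about 4.5 degrees), hub up, on the top of the pad with its own size of white disc, centre within 12 mm of the pad's centre, released and at rest; the brass gear and the spool are within 15 mm of where they began (horizontal distance between gear_small and pad_small below 0.012 m and z of gear_small in the frame of pad_small between 0.005 and 0.011 m and angle between each of gear_small, gear_medium, gear_large, gear_giant's own z axis and vertical below 0.08 rad and linear speed of each of gear_small, gear_medium, gear_large, gear_giant below 0.02 m/s and angular speed of each of gear_small, gear_medium, gear_large, gear_giant below 0.2 rad/s and horizontal distance between gear_medium and pad_medium below 0.012 m and z of gear_medium in the frame of pad_medium between 0.005 and 0.011 m and horizontal distance between gear_large and pad_large below 0.012 m and z of gear_large in the frame of pad_large between 0.005 and 0.011 m and horizontal distance between gear_giant and pad_giant below 0.012 m and z of gear_giant in the frame of pad_giant between 0.005 and 0.011 m and distance of each of brass_gear, spool from where it was at the start of the episode below 0.015 m); the robot touches nothing.
It fails at once if an iron gear is dropped: out of the gripper with its underside more than 25 mm above the bench (17 mm above a pad) ((height (world z) of gear_small above 0.025 m and contact force between the fingers and gear_small below 0.05 N) or (height (world z) of gear_medium above 0.025 m and contact force between the fingers and gear_medium below 0.05 N) or (height (world z) of gear_large above 0.025 m and contact force between the fingers and gear_large below 0.05 N) or (height (world z) of gear_giant above 0.025 m and contact force between the fingers and gear_giant below 0.05 N)).
It fails at once if the brass gear is moved by more than 15 mm or tipped (distance of brass_gear from where it was at the start of the episode above 0.015 m or angle between brass_gear's own z axis and vertical above 0.3 rad).
It fails at once if the wooden spool is moved by more than 15 mm or tipped (distance of spool from where it was at the start of the episode above 0.015 m or angle between spool's own z axis and vertical above 0.3 rad).
It also fails if it takes over 96 s, if anything falls off the work surface, if the arm or the gripper's body presses on something with over 40 N, if the wrist force passes 120 N, or if a joint passes its speed limit or range.

## Working session

There is one attempt and no reset: what is moved stays moved. The work goes in short steps, Python scripts to look and compute and a shell command to move; the robot and the scene stay as the last step left them, time stands still between calls to the robot, and variables do not carry over. Pictures are saved under pics/ and viewed, at most 14 in all, crops included, and the job is handed in when it is done.

```bash
mkdir -p pics; ls
python3 - <<'E'
from workcell import env
import cv2
for n in("top","side"):
    c=env.read_camera(n); cv2.imwrite(f"pics/{n}0.png",c["img"][:,:,::-1]); print(n,{k:v for k,v in c.items() if k!="img"})
print(env.get_state())
E
```

```text
pics
top {'fov_y': 55.21489764416291, 'cx': 321.5711033956427, 'cy': 244.21046879191343, 'T': array([[ 0.0277922 ,  0.99346141, -0.110734  ,  0.36371196],
       [-0.99961227,  0.02781021, -0.00138226, -0.10297796],
       [ 0.00170631,  0.11072948,  0.99384912,  1.11480925],
       [ 0.        ,  0.        ,  0.        ,  1.        ]])}
side {'fov_y': 48.54020559280212, 'cx': 312.9891881190566, 'cy': 240.7896036570247, 'T': array([[ 0.90697303,  0.20434023, -0.36830014, -0.0883446 ],
       [-0.42059901,  0.48565844, -0.76631087, -1.24927231],
       [ 0.02227993,  0.84992997,  0.5264244 ,  0.81923935],
       [ 0.        ,  0.        ,  0.        ,  1.        ]])}
{'clock': 0.1, 'joint_pos': array([ 1.18839964e+00,  3.13927019e-01,  4.51539514e-02,  1.30361148e+00,
       -5.34115690e-06,  1.43117604e+00]), 'qvel': array([-0.00061266, -0.00034215,  0.00310772, -0.00228911, -0.00270242,
        0.00032241]), 'tau': array([ 2.07327139e-03, -4.81726205e+01,  2.99242884e+01,  1.27791867e-02,
       -1.60492914e-04, -8.53241829e-06]), 'tcp_pos': array([0.13809577, 0.55774541, 0.24152215]), 'orientation': array([-2.02343849e-04,  1.21090271e-01,  9.92641182e-01, -7.67902490e-04]), 'wrist_force': array([0.13698362, 0.29163142, 0.27691289]), 'ft_torque': array([-0.01968637,  0.01209648, -0.0086447 ]), 'grip_force': 0.0, 'finger_gap': 0.08554249470580479}
```

View pics/top0.png

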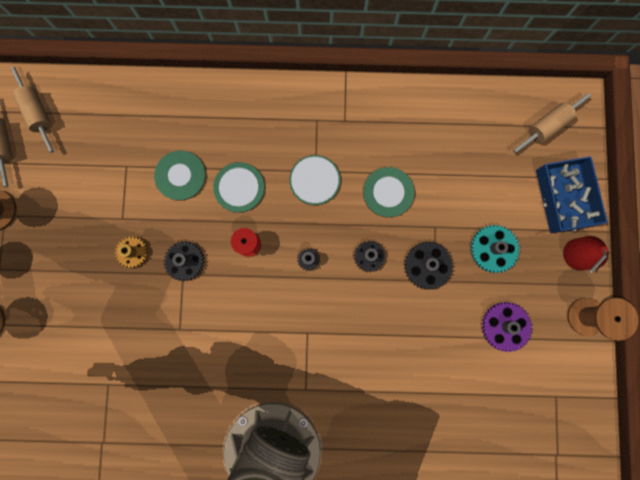

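View pics/side0.png

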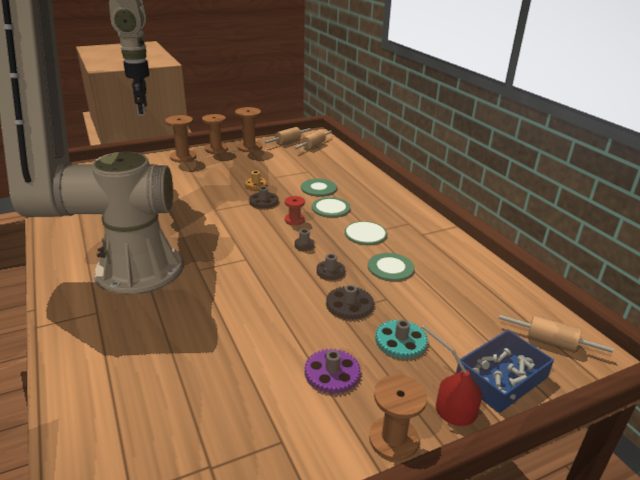

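The top view shows iron gears at px (185,260), (309,259), (370,255) and (429,265). The pads are at (179,175), (239,187), (315,180) and (389,191). Brass is at (131,252), the spool at (245,241), and the purple and turquoise decoys are on the right. I'll measure these now.

```bash
cat > h.py <<'E'
from workcell import env
import cv2, numpy as np
def cast(c,uv,z):
    uv=np.asarray(uv,float).reshape(-1,2); f=240/np.tan(np.radians(c["fov_y"]/2))
    d=np.c_[(uv[:,0]-c["cx"])/f,-(uv[:,1]-c["cy"])/f,-np.ones(len(uv))]@c["T"][:3,:3].T
    o=c["T"][:3,3]; return o+d*((z-o[2])/d[:,2])[:,None]
def proj(c,p):
    f=240/np.tan(np.radians(c["fov_y"]/2)); q=c["T"][:3,:3].T@(np.asarray(p,float)-c["T"][:3,3])
    return np.array([c["cx"]+f*q[0]/-q[2], c["cy"]-f*q[1]/-q[2]])
def blobs(c,mask,z,amin):
    m=cv2.morphologyEx(mask.astype(np.uint8),cv2.MORPH_CLOSE,np.ones((3,3)))
    out=[]
    for k in cv2.findContours(m,cv2.RETR_EXTERNAL,cv2.CHAIN_APPROX_NONE)[0]:
        if cv2.contourArea(k)<amin: continue
        P=cast(c,k,z)[:,:2].astype(np.float32)
        (x,y),r=cv2.minEnclosingCircle(P); M=cv2.moments(P.reshape(-1,1,2))
        e=cv2.fitEllipse(P)
        out.append((k.reshape(-1,2).mean(0).round(),round(x,4),round(y,4),round(2*r,4),np.round([M["m10"]/M["m00"],M["m01"]/M["m00"]],4),np.round(e[1],4)))
    return sorted(out,key=lambda o:-o[2])
def masks(c):
    h=cv2.cvtColor(c["img"],cv2.COLOR_RGB2HSV).astype(int); H,S,V=h[...,0],h[...,1],h[...,2]
    return dict(white=((S<40)&(V>150),.008),green=((H>60)&(H<85)&(S>60)|((S<40)&(V>150)),.008),
      dark=((S<75)&(V<110),.014),red=((H<6)|(H>174))&(S>170)&(V>60),brass=(H>18)&(H<30)&(S>150)&(V>90))
E
python3 - <<'E'
from h import *
for n in ("top","side"):
    c=env.read_camera(n); m=masks(c)
    for k,z in(("white",.008),("green",.008),("dark",.014),("red",.07),("brass",.014)):
        mm=m[k][0] if isinstance(m[k],tuple) else m[k]
        print(n,k)
        for b in blobs(c,mm,z,90):
            if .25<b[1]<.8 and abs(b[2])<.45: print("  ",*b)
    if n=="top":
        im=cv2.resize(c["img"][150:300,100:520],None,fx=1.9,fy=1.9,interpolation=cv2.INTER_CUBIC)
        cv2.imwrite("pics/crop.png",im[:,:,::-1])
print(proj(env.read_camera("top"),[0,0,0]))
E
```

```text
top white
   [179. 174.] 0.65 0.2555 0.0569 [0.6503 0.2553] [0.0541 0.0545]
   [238. 187.] 0.6237 0.1078 0.0969 [0.6241 0.1079] [0.0942 0.0945]
   [315. 179.] 0.6471 -0.0793 0.1171 [ 0.6475 -0.0791] [0.1138 0.1147]
   [388. 191.] 0.6223 -0.2616 0.0765 [ 0.6223 -0.2619] [0.0738 0.0744]
top green
   [179. 175.] 0.6496 0.2538 0.1237 [0.6495 0.2537] [0.1198 0.1215]
   [239. 187.] 0.6235 0.1065 0.1235 [0.6233 0.1066] [0.1203 0.1211]
   [315. 180.] 0.646 -0.0792 0.124 [ 0.6456 -0.0804] [0.1179 0.1194]
   [388. 192.] 0.6216 -0.2619 0.123 [ 0.6217 -0.2619] [0.12   0.1212]
top dark
   [183. 261.] 0.4375 0.2288 0.0937 [0.4376 0.2286] [0.0896 0.0911]
   [308. 259.] 0.4501 -0.0706 0.0509 [ 0.4498 -0.0707] [0.0479 0.0482]
   [369. 256.] 0.4618 -0.2175 0.0721 [ 0.4616 -0.2172] [0.0683 0.0689]
   [429. 265.] 0.4431 -0.3595 0.1134 [ 0.4433 -0.3592] [0.1093 0.11  ]
top red
   [245. 242.] 0.4799 0.0735 0.0711 [0.4808 0.0734] [0.0584 0.07  ]
top brass
   [124. 250.] 0.4614 0.3741 0.0358 [0.4577 0.3741] [0.0233 0.0324]
side white
   [330. 206.] 0.6237 0.108 0.0969 [0.6237 0.1079] [0.0915 0.0936]
   [365. 231.] 0.6463 -0.0797 0.1174 [ 0.6465 -0.0796] [0.1121 0.1143]
   [391. 265.] 0.6215 -0.2622 0.0776 [ 0.6216 -0.2619] [0.0732 0.0739]
side green
   [318. 186.] 0.6475 0.2512 0.1173 [0.6473 0.2507] [0.1037 0.114 ]
   [330. 206.] 0.6211 0.1032 0.1171 [0.6213 0.1042] [0.1039 0.1155]
   [365. 231.] 0.6463 -0.0797 0.1174 [ 0.6465 -0.0796] [0.1121 0.1143]
   [391. 266.] 0.6199 -0.2648 0.1184 [ 0.6193 -0.2639] [0.111  0.1163]
side dark
   [304. 238.] 0.4551 -0.0448 0.0929 [ 0.4562 -0.0473] [0.044  0.0892]
   [331. 266.] 0.467 -0.2032 0.1008 [ 0.4638 -0.2058] [0.0631 0.0903]
   [349. 301.] 0.4423 -0.3603 0.1151 [ 0.4418 -0.3615] [0.1076 0.1092]
side red
   [294. 201.] 0.4785 0.073 0.067 [0.4796 0.0731] [0.0548 0.0634]
side brass
[272.16795489 451.32894114]
```

View pics/crop.png

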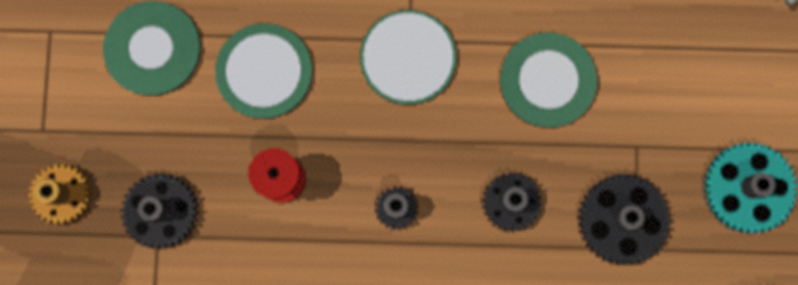

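The overlaid sizes agree with the spec: white discs measure 57, 97, 117 and 77 mm at pads 179, 239, 315 and 389. The dark gears measure 94 (px 184), 51 (309), 72 (370) and 113 mm (429), so the assignment is clear. I'll cross-check with the hubs, then work out the first move.

```bash
cat > go.py <<'E'
import sys
from h import *
from scipy.spatial.transform import Rotation as R
O=dict(gs=(.450,-.0707),gm=(.4617,-.2173),gl=(.4375,.2287),gg=(.4432,-.3594),ps=(.650,.2554),pm=(.622,-.2617),pl=(.6238,.1078),pg=(.6468,-.0794))
def go(t,z):
    s=env.get_state(); w,x,y,q=s["orientation"]; r=R.from_quat([x,y,q,w])
    t=np.r_[O[t],z]; print(sys.argv[1:],"tool shift mm",(r.inv().apply(t-s["tcp_pos"])*1000).round(1),"yaw x-axis",np.degrees(np.arctan2(*r.as_matrix()[[1,0],0])).round(1),"tilt",r.as_matrix()[2,2].round(4),"t",round(s["clock"],2))
if __name__=="__main__": go(sys.argv[1],float(sys.argv[2]))
E
python3 - <<'E'
from h import *
c=env.read_camera("top")
print(cast(c,[(179,259.5),(308.4,257.9),(371,254.7),(432.6,264.2)],.05).round(4))
E
python3 go.py gl 0.12
```

```text
[[ 0.4373  0.2288  0.05  ]
 [ 0.4495 -0.0718  0.05  ]
 [ 0.461  -0.2173  0.05  ]
 [ 0.4428 -0.3608  0.05  ]]
['gl', '0.12'] tool shift mm [-369.7 -247.7  122.1] yaw x-axis 166.1 tilt -1.0 t 0.3
```

```bash
R='[[-1,-0.0246,-0.0165,0.0081,0],[-1,-0.0246,-0.0165,0.0081,0],[-1,-0.0246,-0.0165,0.0081,0],[-1,-0.0246,-0.0165,0.0081,0],[-1,-0.0246,-0.0165,0.0081,0]]'; unset R
python3 -m jog '[[-1,-0.0246,-0.0165,0.0081,0],[-1,-0.0246,-0.0165,0.0081,0],[-1,-0.0246,-0.0165,0.0081,0],[-1,-0.0246,-0.0165,0.0081,0],[-1,-0.0246,-0.0165,0.0081,0]]' 80 && python3 go.py gl 0.12
python3 -m jog '[[-1,-0.0246,-0.0165,0.0081,0],[-1,-0.0246,-0.0165,0.0081,0],[-1,-0.0246,-0.0165,0.0081,0],[-1,-0.0246,-0.0165,0.0081,0],[-1,-0.0246,-0.0165,0.0081,0]]' && python3 go.py gl 0.12
python3 -m jog '[[-1,-0.0246,-0.0165,0.0081,0],[-1,-0.0246,-0.0165,0.0081,0],[-1,-0.0246,-0.0165,0.0081,0],[-1,-0.0246,-0.0165,0.0081,0],[-1,0,0,0,0]]' && python3 go.py gl 0.12
```

```text
clock: 0.72
tcp_pos: [0.2384, 0.4475, 0.2015]
orientation: [0.0, 0.121, 0.993, 0.0]
wrist_force: [0.6, 0.0, -0.7]
finger_gap: 0.0855
grip_force: 0.0
['gl', '0.12'] tool shift mm [-245.8 -164.6   81.5] yaw x-axis 166.1 tilt -1.0 t 0.72
clock: 1.13
tcp_pos: [0.3381, 0.3377, 0.1611]
orientation: [0.0, 0.121, 0.993, 0.0]
wrist_force: [-0.8, 0.1, -0.1]
finger_gap: 0.0853
grip_force: 0.0
['gl', '0.12'] tool shift mm [-122.6  -82.    41.1] yaw x-axis 166.1 tilt -1.0 t 1.13
clock: 1.55
tcp_pos: [0.4196, 0.2479, 0.1276]
orientation: [0.0, 0.124, 0.992, -0.001]
wrist_force: [0.7, -0.3, 0.2]
finger_gap: 0.0856
grip_force: 0.0
['gl', '0.12'] tool shift mm [-22.  -14.2   7.7] yaw x-axis 165.8 tilt -1.0 t 1.55
```

```bash
python3 -m jog '[[-1,-0.022,-0.0142,0.015,0],[-1,0,0,0.03,0],[-1,0,0,0.025,0],[-1,0,0,0.0,0]]' && python3 go.py gl 0.03
```

```text
clock: 1.88
tcp_pos: [0.4316, 0.2308, 0.0549]
orientation: [-0.004, 0.122, 0.993, -0.002]
wrist_force: [-0.6, -0.5, -0.5]
finger_gap: 0.0853
grip_force: 0.0
['gl', '0.03'] tool shift mm [-6.4 -0.5 24.9] yaw x-axis 166.0 tilt -1.0 t 1.88
```

```bash
python3 -m jog '[[-1,-0.003,0,0.013,0],[-1,0,0,0.005,0],[-1,0,0,0,0],[-1,0,0,0,0]]' && python3 go.py gl 0.03
```

```text
clock: 2.22
tcp_pos: [0.4379, 0.2318, 0.0417]
orientation: [0.0, 0.121, 0.993, 0.0]
wrist_force: [0.1, -0.1, 0.3]
finger_gap: 0.0849
grip_force: 0.0
['gl', '0.03'] tool shift mm [-0.4 -3.1 11.7] yaw x-axis 166.1 tilt -1.0 t 2.22
```

```bash
python3 -m jog '[[-1,0,-0.003,0.007,0],[-1,0,0,0.0045,0],[-1,0,0,0,0],[1,0,0,0,0],[1,0,0,0,0]]' 80 && python3 -m jog '[[1,0,0,0,0],[1,0,0,0,0],[1,0,0,0,0],[1,0,0,0,0]]' && python3 go.py gl 0.03
```

```text
clock: 2.63
tcp_pos: [0.4372, 0.2285, 0.0295]
orientation: [0.0, 0.121, 0.993, 0.0]
wrist_force: [0.5, -0.2, -1.1]
finger_gap: 0.0641
grip_force: 0.0
clock: 2.97
tcp_pos: [0.4376, 0.2288, 0.03]
orientation: [0.0, 0.121, 0.993, 0.0]
wrist_force: [-1.0, 0.2, 5.2]
finger_gap: 0.0279
grip_force: 78.6
['gl', '0.03'] tool shift mm [ 0.  -0.1 -0. ] yaw x-axis 166.1 tilt -1.0 t 2.97
```

Gripped (about 28 mm gap, 79 N). Lift.

```bash
python3 -m jog '[[1,0,0,-0.01,0],[1,0,0,-0.02,0],[1,0,0,-0.03,0],[1,0,0,-0.03,0],[1,0,0,-0.01,0]]' && python3 -m jog '[[1,0,0,0,0],[1,0,0,0,0]]' && python3 go.py pl 0.13
```

```text
clock: 3.38
tcp_pos: [0.4386, 0.2289, 0.1331]
orientation: [0.002, 0.121, 0.993, 0.001]
wrist_force: [0.8, 0.5, -4.3]
finger_gap: 0.0282
grip_force: 79.3
clock: 3.55
tcp_pos: [0.437, 0.2283, 0.1289]
orientation: [0.0, 0.121, 0.993, 0.0]
wrist_force: [-0.6, -0.5, -4.6]
finger_gap: 0.0277
grip_force: 79.3
['pl', '0.13'] tool shift mm [-210.3  -72.1   -1.1] yaw x-axis 166.1 tilt -1.0 t 3.55
```

```bash
python3 -m jog '[[1,-0.01,-0.0036,0,0],[1,-0.0225,-0.0077,0,0],[1,-0.0225,-0.0077,0,0],[1,-0.0225,-0.0077,0,0],[1,-0.0225,-0.0077,0,0]]' && python3 -m jog '[[1,-0.0225,-0.0077,0,0],[1,-0.0225,-0.0077,0,0],[1,-0.0225,-0.0077,0,0],[1,-0.0225,-0.0077,0,0],[1,-0.0225,-0.0077,0,0]]' && python3 -m jog '[[1,0,0,0,0],[1,0,0,0,0],[1,0,0,0,0]]' && python3 go.py pl 0.039
```

```text
clock: 3.97
tcp_pos: [0.5258, 0.1697, 0.1268]
orientation: [-0.002, 0.121, 0.993, -0.001]
wrist_force: [0.1, 0.4, -5.5]
finger_gap: 0.0282
grip_force: 79.4
clock: 4.38
tcp_pos: [0.6257, 0.1051, 0.1261]
orientation: [-0.002, 0.121, 0.993, -0.0]
wrist_force: [-0.4, 0.6, -4.4]
finger_gap: 0.028
grip_force: 79.4
clock: 4.63
tcp_pos: [0.6245, 0.1061, 0.1268]
orientation: [-0.002, 0.121, 0.993, -0.0]
wrist_force: [0.0, 2.2, -5.6]
finger_gap: 0.0283
grip_force: 79.4
['pl', '0.039'] tool shift mm [ 0.6  1.6 87.8] yaw x-axis 166.1 tilt -1.0 t 4.63
```

```bash
python3 -m jog '[[1,0.0005,0.0015,0.02,0],[1,0,0,0.025,0],[1,0,0,0.02,0],[1,0,0,0.01,0],[1,0,0,0.005,0]]' && python3 -m jog '[[1,0,0,0,0],[1,0,0,0,0],[1,0,0,0,0]]' && python3 go.py pl 0.038
```

```text
clock: 5.05
tcp_pos: [0.623, 0.1086, 0.0467]
orientation: [-0.003, 0.121, 0.993, -0.0]
wrist_force: [-0.2, -0.5, -4.4]
finger_gap: 0.0279
grip_force: 79.5
clock: 5.3
tcp_pos: [0.6269, 0.1084, 0.0509]
orientation: [0.001, 0.121, 0.993, 0.0]
wrist_force: [0.8, -0.5, -4.4]
finger_gap: 0.0283
grip_force: 79.5
['pl', '0.038'] tool shift mm [ 2.9 -1.3 12.9] yaw x-axis 166.1 tilt -1.0 t 5.3
```

```bash
python3 -m jog '[[1,0,0,0.004,0],[1,0,0,0.003,0],[1,0,0,0,0],[1,0,0,0,0],[1,0,0,0,0]]' && python3 go.py pl 0.038;  python3 -m jog '[[1,0,0,0,0],[1,0,0,0,0],[1,0,0,0,0],[1,0,0,0,0]]' >/dev/null; python3 go.py pl 0.038
```

```text
clock: 5.72
tcp_pos: [0.6258, 0.1081, 0.0425]
orientation: [0.0, 0.121, 0.993, 0.0]
wrist_force: [0.1, -0.3, -4.7]
finger_gap: 0.0282
grip_force: 79.5
['pl', '0.038'] tool shift mm [ 1.8 -0.8  4.5] yaw x-axis 166.1 tilt -1.0 t 5.72
['pl', '0.038'] tool shift mm [ 1.8 -0.9  4.4] yaw x-axis 166.1 tilt -1.0 t 6.05
```

```bash
python3 -m jog '[[1,0.0018,-0.0009,0.0015,0],[1,0,0,0.0015,0],[1,0,0,0.001,0],[1,0,0,0,0],[1,0,0,0,0]]' && python3 go.py pl 0.038;  python3 -m jog '[[1,0,0,0.0005,0],[1,0,0,0.0005,0],[1,0,0,0,0]]' ; python3 go.py pl 0.038
```

```text
clock: 6.47
tcp_pos: [0.6238, 0.1077, 0.0383]
orientation: [-0.0, 0.121, 0.993, 0.0]
wrist_force: [-1.5, -0.2, -4.2]
finger_gap: 0.0284
grip_force: 79.2
['pl', '0.038'] tool shift mm [-0.   0.1  0.3] yaw x-axis 166.1 tilt -1.0 t 6.47
clock: 6.72
tcp_pos: [0.6239, 0.1077, 0.038]
orientation: [0.0, 0.121, 0.993, 0.0]
wrist_force: [-2.0, -1.3, 0.2]
finger_gap: 0.0285
grip_force: 79.8
['pl', '0.038'] tool shift mm [0.1 0.  0. ] yaw x-axis 166.1 tilt -1.0 t 6.72
```

Contact (weight gone from the wrist). Release and rise.

```bash
python3 -m jog '[[-1,0,0,0,0],[-1,0,0,0,0],[-1,0,0,0,0],[-1,0,0,0,0],[-1,0,0,0,0]]' && python3 -m jog '[[-1,0,0,-0.02,0],[-1,0,0,-0.03,0],[-1,0,0,-0.03,0],[-1,0,0,0,0],[-1,0,0,0,0]]'; python3 go.py gs 0.12
python3 - <<'E'
from h import *
c=env.read_camera("top");m=masks(c)
for b in blobs(c,m["dark"][0],.022,90):
    if .25<b[1]<.8 and abs(b[2])<.45: print("  ",*b)
E
```

```text
clock: 7.13
tcp_pos: [0.6241, 0.1078, 0.0376]
orientation: [0.0, 0.121, 0.993, 0.0]
wrist_force: [-0.2, -0.1, -0.2]
finger_gap: 0.0849
grip_force: 0.0
clock: 7.55
tcp_pos: [0.6257, 0.1078, 0.12]
orientation: [0.003, 0.121, 0.993, 0.0]
wrist_force: [-0.1, 0.8, 0.4]
finger_gap: 0.0857
grip_force: 0.0
['gs', '0.12'] tool shift mm [ 127.6 -215.5   -1. ] yaw x-axis 166.1 tilt -1.0 t 7.55
   [182. 253.] 0.4575 0.2543 1.0357 [0.5283 0.218 ] [0.2343 0.8672]
   [308. 259.] 0.4494 -0.0708 0.0505 [ 0.4492 -0.0709] [0.0475 0.0478]
   [369. 256.] 0.461 -0.2162 0.071 [ 0.4608 -0.2158] [0.0667 0.0681]
   [388. 191.] 0.6196 -0.26 0.0815 [ 0.6193 -0.26  ] [0.0782 0.0793]
   [428. 265.] 0.4428 -0.3574 0.1129 [ 0.443  -0.3572] [0.1084 0.109 ]
```

```bash
python3 -m jog '[[-1,0.0128,-0.0215,0,0],[-1,0.0128,-0.0215,0,0],[-1,0.0128,-0.0215,0,0],[-1,0.0128,-0.0215,0,0],[-1,0.0128,-0.0215,0,0]]' >/dev/null && python3 -m jog '[[-1,0.0128,-0.0215,0,0],[-1,0.0128,-0.0215,0,0],[-1,0.0128,-0.0215,0,0],[-1,0.0128,-0.0215,0,0],[-1,0.0128,-0.0215,0,0]]' && python3 -m jog '[[-1,0,0,0.02,0],[-1,0,0,0.02,0],[-1,0,0,0.015,0],[-1,0,0,0,0],[-1,0,0,0,0]]'; python3 -m jog '[[-1,0,0,0,0],[-1,0,0,0,0],[-1,0,0,0,0]]' >/dev/null;python3 go.py gs 0.03
```

```text
clock: 8.43
tcp_pos: [0.4458, -0.0704, 0.1159]
orientation: [-0.001, 0.121, 0.993, 0.0]
wrist_force: [-0.2, -0.7, -0.9]
finger_gap: 0.0856
grip_force: 0.0
clock: 8.85
tcp_pos: [0.4461, -0.0697, 0.061]
orientation: [-0.002, 0.121, 0.993, 0.0]
wrist_force: [0.3, -0.2, 0.3]
finger_gap: 0.0851
grip_force: 0.0
['gs', '0.03'] tool shift mm [-1.3 -0.1 33.2] yaw x-axis 166.1 tilt -1.0 t 9.1
```

```bash
python3 -m jog '[[-1,-0.0013,0,0.015,0],[-1,0,0,0.013,0],[-1,0,0,0.005,0],[-1,0,0,0,0],[-1,0,0,0,0]]'>/dev/null; python3 go.py gs 0.03;python3 -m jog '[[1,0,0,0,0],[1,0,0,0,0],[1,0,0,0,0],[1,0,0,0,0],[1,0,0,0,0]]' 80 ; python3 -m jog '[[1,0,0,0,0],[1,0,0,0,0]]';  python3 go.py gs 0.03
```

```text
['gs', '0.03'] tool shift mm [-0.8 -0.1 -0.3] yaw x-axis 166.1 tilt -1.0 t 9.52
clock: 9.93
tcp_pos: [0.4495, -0.0707, 0.03]
orientation: [0.0, 0.121, 0.993, -0.0]
wrist_force: [1.1, 0.2, 1.7]
finger_gap: 0.0278
grip_force: 78.6
clock: 10.1
tcp_pos: [0.4495, -0.0707, 0.03]
orientation: [0.0, 0.121, 0.993, -0.0]
wrist_force: [-1.4, 0.2, 5.0]
finger_gap: 0.028
grip_force: 78.5
['gs', '0.03'] tool shift mm [-0.5  0.1  0. ] yaw x-axis 166.1 tilt -1.0 t 10.1
```

```bash
python3 -m jog '[[1,0,0,-0.01,0],[1,0,0,-0.02,0],[1,0,0,-0.03,0],[1,0,0,-0.03,0],[1,0,0,-0.02,0]]'>/dev/null && python3 -m jog '[[1,0,0,0,0],[1,0,0,0,0]]' && python3 go.py ps 0.14
```

```text
clock: 10.68
tcp_pos: [0.4498, -0.0707, 0.14]
orientation: [0.001, 0.121, 0.993, -0.0]
wrist_force: [-0.5, -0.9, -2.7]
finger_gap: 0.0281
grip_force: 79.0
['ps', '0.14'] tool shift mm [-1.159e+02  3.647e+02  3.000e-01] yaw x-axis 166.1 tilt -1.0 t 10.68
```

```bash
python3 -m jog '[[1,-0.0077,0.0243,0,0],[1,-0.0077,0.0243,0,0],[1,-0.0077,0.0243,0,0],[1,-0.0077,0.0243,0,0],[1,-0.0077,0.0243,0,0]]'>/dev/null && python3 -m jog '[[1,-0.0077,0.0243,0,0],[1,-0.0077,0.0243,0,0],[1,-0.0077,0.0243,0,0],[1,-0.0077,0.0243,0,0],[1,-0.0077,0.0243,0,0]]'>/dev/null && python3 -m jog '[[1,-0.0077,0.0243,0,0],[1,-0.0077,0.0243,0,0],[1,-0.0077,0.0243,0,0],[1,-0.0077,0.0243,0,0],[1,-0.0077,0.0243,0,0]]'>/dev/null && python3 -m jog '[[1,0,0,0,0],[1,0,0,0,0],[1,0,0,0,0],[1,0,0,0,0]]' && python3 go.py ps 0.038
```

```text
clock: 12.27
tcp_pos: [0.6478, 0.2545, 0.138]
orientation: [-0.001, 0.121, 0.993, -0.001]
wrist_force: [-0.7, -0.1, -2.3]
finger_gap: 0.0282
grip_force: 79.6
['ps', '0.038'] tool shift mm [ -2.2   1.6 100. ] yaw x-axis 166.0 tilt -1.0 t 12.27
```

```bash
python3 -m jog '[[1,-0.002,0.0015,0.02,0],[1,0,0,0.025,0],[1,0,0,0.025,0],[1,0,0,0.014,0],[1,0,0,0.007,0]]'>/dev/null && python3 -m jog '[[1,0,0,0,0],[1,0,0,0,0],[1,0,0,0,0],[1,0,0,0,0],[1,0,0,0,0]]' && python3 go.py ps 0.038
```

```text
clock: 13.1
tcp_pos: [0.6521, 0.2567, 0.05]
orientation: [0.001, 0.121, 0.993, 0.001]
wrist_force: [-0.4, 0.2, -2.0]
finger_gap: 0.0279
grip_force: 79.6
['ps', '0.038'] tool shift mm [ 1.8 -1.8 12. ] yaw x-axis 166.1 tilt -1.0 t 13.1
```

```bash
python3 -m jog '[[1,0.0015,-0.0015,0.004,0],[1,0,0,0.003,0],[1,0,0,0.002,0],[1,0,0,0,0],[1,0,0,0,0]]'>/dev/null && python3 -m jog '[[1,0,0,0,0],[1,0,0,0,0],[1,0,0,0,0],[1,0,0,0,0],[1,0,0,0,0]]' && python3 go.py ps 0.038
```

```text
clock: 13.93
tcp_pos: [0.6494, 0.2555, 0.0395]
orientation: [0.0, 0.121, 0.993, 0.0]
wrist_force: [0.4, -0.5, -2.1]
finger_gap: 0.0284
grip_force: 79.6
['ps', '0.038'] tool shift mm [-0.6  0.1  1.5] yaw x-axis 166.1 tilt -1.0 t 13.93
```

```bash
python3 -m jog '[[1,-0.0006,0,0.0007,0],[1,0,0,0.0006,0],[1,0,0,0.0006,0],[1,0,0,0,0],[1,0,0,0,0]]' && python3 go.py ps 0.038
```

```text
clock: 14.35
tcp_pos: [0.6501, 0.2553, 0.0381]
orientation: [0.0, 0.121, 0.993, 0.0]
wrist_force: [-0.5, -1.0, 3.2]
finger_gap: 0.0283
grip_force: 79.9
['ps', '0.038'] tool shift mm [0.1 0.1 0.1] yaw x-axis 166.1 tilt -1.0 t 14.35
```

Seated. Release, rise, and go to the giant gear's approach.

```bash
python3 -m jog '[[-1,0,0,0,0],[-1,0,0,0,0],[-1,0,0,0,0],[-1,0,0,0,0],[-1,0,0,0,0]]' && python3 -m jog '[[-1,0,0,-0.02,0],[-1,0,0,-0.03,0],[-1,0,0,-0.03,0],[-1,0,0,-0.01,0],[-1,0,0,0,0]]'; python3 go.py gg 0.13
```

```text
clock: 14.77
tcp_pos: [0.65, 0.2553, 0.0374]
orientation: [-0.0, 0.121, 0.993, 0.0]
wrist_force: [-0.1, -0.1, 0.2]
finger_gap: 0.0848
grip_force: 0.0
clock: 15.18
tcp_pos: [0.6523, 0.2559, 0.1317]
orientation: [0.003, 0.121, 0.993, 0.001]
wrist_force: [0.7, -0.7, -0.3]
finger_gap: 0.0856
grip_force: 0.0
['gg', '0.13'] tool shift mm [  55.1 -647.6   -1. ] yaw x-axis 166.1 tilt -1.0 t 15.18
```

```bash
python3 -m jog '[[-1,0.00275,-0.0324,0,0],[-1,0.00275,-0.0324,0,0],[-1,0.00275,-0.0324,0,0],[-1,0.00275,-0.0324,0,0],[-1,0.00275,-0.0324,0,0]]'>/dev/null
python3 -m jog '[[-1,0.00275,-0.0324,0,0],[-1,0.00275,-0.0324,0,0],[-1,0.00275,-0.0324,0,0],[-1,0.00275,-0.0324,0,0],[-1,0.00275,-0.0324,0,0]]'>/dev/null
python3 -m jog '[[-1,0.00275,-0.0324,0,0],[-1,0.00275,-0.0324,0,0],[-1,0.00275,-0.0324,0,0],[-1,0.00275,-0.0324,0,0],[-1,0.00275,-0.0324,0,0]]'
python3 -m jog '[[-1,0.00275,-0.0324,0,0],[-1,0.00275,-0.0324,0,0],[-1,0.00275,-0.0324,0,0],[-1,0.00275,-0.0324,0,0],[-1,0.00275,-0.0324,0,0]]'>/dev/null
python3 -m jog '[[-1,0,0,0.02,0],[-1,0,0,0.02,0],[-1,0,0,0.02,0],[-1,0,0,0,0],[-1,0,0,0,0]]'; python3 go.py gg 0.03
python3 - <<'E'
from h import *
c=env.read_camera("top");m=masks(c)
for b in blobs(c,m["dark"][0],.022,90):
    if .25<b[1]<.8 and abs(b[2])<.45: print("  ",*b)
for b in blobs(c,m["red"],.07,90)+blobs(c,m["brass"],.014,60):print(*b)
cv2.imwrite("pics/t2.png",c["img"][:,:,::-1])
E
```

```text
clock: 16.43
tcp_pos: [0.4914, -0.2074, 0.1257]
orientation: [-0.001, 0.121, 0.993, 0.001]
wrist_force: [-0.1, -0.0, 0.7]
finger_gap: 0.0855
grip_force: 0.0
clock: 17.27
tcp_pos: [0.4392, -0.3589, 0.0652]
orientation: [-0.002, 0.121, 0.993, 0.002]
wrist_force: [0.3, -0.6, -0.3]
finger_gap: 0.0853
grip_force: 0.0
['gg', '0.03'] tool shift mm [-4.1  0.4 35.2] yaw x-axis 166.1 tilt -1.0 t 17.27
   [178. 174.] 0.649 0.2543 0.0686 [0.6488 0.2527] [0.052  0.0666]
   [232. 182.] 0.6243 0.11 0.1114 [0.6215 0.1056] [0.0936 0.1082]
   [369. 256.] 0.4611 -0.2164 0.0712 [ 0.4609 -0.2163] [0.0675 0.0685]
   [377. 327.] 0.2571 -0.2534 0.9934 [ 0.262  -0.1604] [0.5135 0.9471]
[245. 242.] 0.4807 0.0729 0.0712 [0.4806 0.0734] [0.0581 0.0704]
[590. 251.] 0.478 -0.7133 0.0864 [ 0.4808 -0.7158] [0.0689 0.0765]
[129. 256.] 0.4559 0.3567 0.0758 [0.4454 0.3662] [0.0488 0.0749]
```

View pics/t2.png

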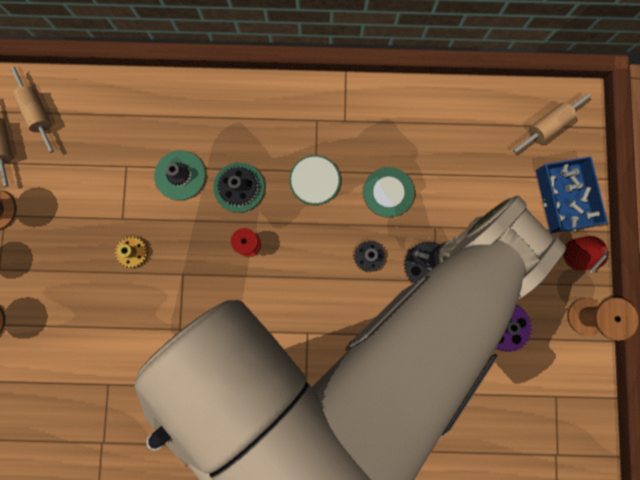

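The two placed gears sit centred on their pads at (179,175) and (239,187), the spool (245,241) and brass (131,252) are unmoved, and the gripper is over the giant gear at (429,265). Grasp it.

```bash
python3 -m jog '[[-1,-0.0025,0,0.012,0],[-1,0,0,0.013,0],[-1,0,0,0.005,0],[-1,0,0,0,0],[-1,0,0,0,0]]'>/dev/null; python3 -m jog '[[-1,0,0,0,0],[-1,0,0,0,0],[-1,0,0,0,0]]'>/dev/null; python3 go.py gg 0.03
```

```text
['gg', '0.03'] tool shift mm [0.9 1.9 8.2] yaw x-axis 166.1 tilt -1.0 t 17.98
```

```bash
python3 -m jog '[[-1,0.0005,0.0015,0.005,0],[-1,0,0,0.003,0],[-1,0,0,0,0],[-1,0,0,0,0],[-1,0,0,0,0]]'>/dev/null; python3 go.py gg 0.03;python3 -m jog '[[1,0,0,0,0],[1,0,0,0,0],[1,0,0,0,0],[1,0,0,0,0],[1,0,0,0,0]]' 100 ; python3 -m jog '[[1,0,0,0,0],[1,0,0,0,0]]';  python3 go.py gg 0.03
```

```text
['gg', '0.03'] tool shift mm [-0.2  0.1 -0.7] yaw x-axis 166.1 tilt -1.0 t 18.4
clock: 18.82
tcp_pos: [0.4431, -0.36, 0.03]
orientation: [0.0, 0.121, 0.993, -0.001]
wrist_force: [2.0, -1.0, -4.4]
finger_gap: 0.0277
grip_force: 98.9
clock: 18.98
tcp_pos: [0.4432, -0.36, 0.03]
orientation: [0.0, 0.121, 0.993, -0.0]
wrist_force: [-2.2, -0.4, 4.9]
finger_gap: 0.0276
grip_force: 98.3
['gg', '0.03'] tool shift mm [0.1 0.6 0. ] yaw x-axis 166.1 tilt -1.0 t 18.98
```

```bash
python3 -m jog '[[1,0,0,-0.01,0],[1,0,0,-0.02,0],[1,0,0,-0.03,0],[1,0,0,-0.03,0],[1,0,0,-0.01,0]]'>/dev/null && python3 -m jog '[[1,0,0,0,0],[1,0,0,0,0]]' && python3 go.py pg 0.13
```

```text
clock: 19.57
tcp_pos: [0.4428, -0.3591, 0.1285]
orientation: [-0.0, 0.121, 0.993, 0.0]
wrist_force: [-0.6, 0.2, -7.9]
finger_gap: 0.0276
grip_force: 99.6
['pg', '0.13'] tool shift mm [-130.8  320.5   -1.3] yaw x-axis 166.1 tilt -1.0 t 19.57
```

```bash
python3 -m jog '[[1,-0.0087,0.0214,0,0],[1,-0.0087,0.0214,0,0],[1,-0.0087,0.0214,0,0],[1,-0.0087,0.0214,0,0],[1,-0.0087,0.0214,0,0]]'>/dev/null && python3 -m jog '[[1,-0.0087,0.0214,0,0],[1,-0.0087,0.0214,0,0],[1,-0.0087,0.0214,0,0],[1,-0.0087,0.0214,0,0],[1,-0.0087,0.0214,0,0]]'>/dev/null && python3 -m jog '[[1,-0.0087,0.0214,0,0],[1,-0.0087,0.0214,0,0],[1,-0.0087,0.0214,0,0],[1,-0.0087,0.0214,0,0],[1,-0.0087,0.0214,0,0]]'>/dev/null && python3 -m jog '[[1,0,0,0,0],[1,0,0,0,0],[1,0,0,0,0],[1,0,0,0,0]]' && python3 go.py pg 0.038
```

```text
clock: 21.15
tcp_pos: [0.6455, -0.0797, 0.1276]
orientation: [-0.002, 0.121, 0.993, 0.0]
wrist_force: [0.4, -0.2, -7.8]
finger_gap: 0.0279
grip_force: 100.2
['pg', '0.038'] tool shift mm [-1.5  0.6 89.6] yaw x-axis 166.0 tilt -1.0 t 21.15
```

```bash
python3 -m jog '[[1,-0.001,0.0005,0.02,0],[1,0,0,0.025,0],[1,0,0,0.02,0],[1,0,0,0.01,0],[1,0,0,0.005,0]]'>/dev/null && python3 -m jog '[[1,0,0,0,0],[1,0,0,0,0],[1,0,0,0,0],[1,0,0,0,0],[1,0,0,0,0]]' && python3 go.py pg 0.038
```

```text
clock: 21.98
tcp_pos: [0.6489, -0.0792, 0.0508]
orientation: [0.001, 0.121, 0.993, -0.0]
wrist_force: [0.2, 0.0, -8.9]
finger_gap: 0.0275
grip_force: 100.3
['pg', '0.038'] tool shift mm [ 2.  -0.7 12.8] yaw x-axis 166.1 tilt -1.0 t 21.98
```

```bash
python3 -m jog '[[1,0.0018,-0.0006,0.005,0],[1,0,0,0.003,0],[1,0,0,0.002,0],[1,0,0,0,0],[1,0,0,0,0]]'>/dev/null && python3 -m jog '[[1,0,0,0,0],[1,0,0,0,0],[1,0,0,0,0],[1,0,0,0,0],[1,0,0,0,0]]' && python3 go.py pg 0.038
```

```text
clock: 22.82
tcp_pos: [0.6462, -0.0792, 0.0396]
orientation: [0.0, 0.121, 0.993, 0.0]
wrist_force: [-0.7, -0.2, -8.0]
finger_gap: 0.0276
grip_force: 100.3
['pg', '0.038'] tool shift mm [-0.6 -0.1  1.6] yaw x-axis 166.1 tilt -1.0 t 22.82
```

```bash
python3 -m jog '[[1,-0.0006,0,0.0007,0],[1,0,0,0.0006,0],[1,0,0,0.0007,0],[1,0,0,0,0],[1,0,0,0,0]]' && python3 go.py pg 0.038
```

```text
clock: 23.23
tcp_pos: [0.6469, -0.0794, 0.0381]
orientation: [0.0, 0.121, 0.993, -0.0]
wrist_force: [-2.2, -0.3, -2.0]
finger_gap: 0.0277
grip_force: 101.2
['pg', '0.038'] tool shift mm [ 0.1 -0.   0.1] yaw x-axis 166.1 tilt -1.0 t 23.23
```

```bash
python3 -m jog '[[-1,0,0,0,0],[-1,0,0,0,0],[-1,0,0,0,0],[-1,0,0,0,0],[-1,0,0,0,0]]' && python3 -m jog '[[-1,0,0,-0.02,0],[-1,0,0,-0.03,0],[-1,0,0,-0.03,0],[-1,0,0,-0.01,0],[-1,0,0,0,0]]'; python3 go.py gm 0.13
```

```text
clock: 23.65
tcp_pos: [0.6472, -0.0795, 0.038]
orientation: [0.001, 0.121, 0.993, -0.0]
wrist_force: [-0.2, -0.5, 0.0]
finger_gap: 0.0847
grip_force: 0.0
clock: 24.07
tcp_pos: [0.6492, -0.08, 0.1315]
orientation: [0.004, 0.121, 0.993, -0.0]
wrist_force: [0.7, 0.7, -0.2]
finger_gap: 0.0855
grip_force: 0.0
['gm', '0.13'] tool shift mm [ 149.  -178.4    0.4] yaw x-axis 166.1 tilt -1.0 t 24.07
```

```bash
python3 -m jog '[[-1,0.0149,-0.0178,0,0],[-1,0.0149,-0.0178,0,0],[-1,0.0149,-0.0178,0,0],[-1,0.0149,-0.0178,0,0],[-1,0.0149,-0.0178,0,0]]'>/dev/null
python3 -m jog '[[-1,0.0149,-0.0178,0,0],[-1,0.0149,-0.0178,0,0],[-1,0.0149,-0.0178,0,0],[-1,0.0149,-0.0178,0,0],[-1,0.0149,-0.0178,0,0]]'>/dev/null
python3 -m jog '[[-1,0,0,0.02,0],[-1,0,0,0.025,0],[-1,0,0,0.015,0],[-1,0,0,0,0],[-1,0,0,0,0]]'; python3 -m jog '[[-1,0,0,0,0],[-1,0,0,0,0],[-1,0,0,0,0]]'>/dev/null; python3 go.py gm 0.03
```

```text
clock: 25.32
tcp_pos: [0.4578, -0.2154, 0.0658]
orientation: [-0.002, 0.121, 0.993, 0.001]
wrist_force: [0.7, 1.0, 0.8]
finger_gap: 0.0856
grip_force: 0.0
['gm', '0.03'] tool shift mm [-1.6 -0.2 38.5] yaw x-axis 166.1 tilt -1.0 t 25.57
```

```bash
python3 -m jog '[[-1,-0.0013,0,0.015,0],[-1,0,0,0.013,0],[-1,0,0,0.005,0],[-1,0,0,0,0],[-1,0,0,0,0]]'>/dev/null; python3 -m jog '[[-1,0,0,0,0],[-1,0,0,0,0],[-1,0,0,0,0]]'>/dev/null; python3 go.py gm 0.03
```

```text
['gm', '0.03'] tool shift mm [-0.7 -0.2  5.2] yaw x-axis 166.1 tilt -1.0 t 26.23
```

```bash
python3 -m jog '[[-1,-0.0007,0,0.003,0],[-1,0,0,0.002,0],[-1,0,0,0,0],[-1,0,0,0,0],[-1,0,0,0,0]]'>/dev/null; python3 go.py gm 0.03;python3 -m jog '[[1,0,0,0,0],[1,0,0,0,0],[1,0,0,0,0],[1,0,0,0,0],[1,0,0,0,0]]' 80 ; python3 -m jog '[[1,0,0,0,0],[1,0,0,0,0]]';  python3 go.py gm 0.03
```

```text
['gm', '0.03'] tool shift mm [-0.7 -0.4 -0.7] yaw x-axis 166.1 tilt -1.0 t 26.65
clock: 27.07
tcp_pos: [0.4614, -0.217, 0.0299]
orientation: [0.0, 0.121, 0.993, -0.0]
wrist_force: [-0.4, 0.3, -0.3]
finger_gap: 0.0279
grip_force: 78.9
clock: 27.23
tcp_pos: [0.4614, -0.217, 0.0299]
orientation: [0.0, 0.121, 0.993, -0.0]
wrist_force: [-1.0, 0.2, 4.0]
finger_gap: 0.0279
grip_force: 78.7
['gm', '0.03'] tool shift mm [-0.4 -0.2 -0.1] yaw x-axis 166.1 tilt -1.0 t 27.23
```

```bash
python3 -m jog '[[1,0,0,-0.01,0],[1,0,0,-0.02,0],[1,0,0,-0.03,0],[1,0,0,-0.03,0],[1,0,0,-0.01,0]]'>/dev/null && python3 -m jog '[[1,0,0,0,0],[1,0,0,0,0]]' && python3 go.py pm 0.13
```

```text
clock: 27.82
tcp_pos: [0.4612, -0.2167, 0.1292]
orientation: [0.0, 0.121, 0.993, -0.0]
wrist_force: [-0.0, -0.6, -3.9]
finger_gap: 0.0278
grip_force: 79.1
['pm', '0.13'] tool shift mm [-166.9   -5.    -0.8] yaw x-axis 166.1 tilt -1.0 t 27.82
```

```bash
python3 -m jog '[[1,-0.0167,-0.0005,0,0],[1,-0.0167,-0.0005,0,0],[1,-0.0167,-0.0005,0,0],[1,-0.0167,-0.0005,0,0],[1,-0.0167,-0.0005,0,0]]'>/dev/null && python3 -m jog '[[1,-0.0167,-0.0005,0,0],[1,-0.0167,-0.0005,0,0],[1,-0.0167,-0.0005,0,0],[1,-0.0167,-0.0005,0,0],[1,-0.0167,-0.0005,0,0]]'>/dev/null && python3 -m jog '[[1,0,0,0.02,0],[1,0,0,0.025,0],[1,0,0,0.02,0],[1,0,0,0.01,0],[1,0,0,0,0]]' >/dev/null&& python3 -m jog '[[1,0,0,0,0],[1,0,0,0,0],[1,0,0,0,0],[1,0,0,0,0]]' && python3 go.py pm 0.038
```

```text
clock: 29.4
tcp_pos: [0.6231, -0.2624, 0.0561]
orientation: [0.001, 0.121, 0.993, -0.0]
wrist_force: [0.2, 0.1, -2.9]
finger_gap: 0.0277
grip_force: 79.1
['pm', '0.038'] tool shift mm [ 1.2  0.4 18.1] yaw x-axis 166.1 tilt -1.0 t 29.4
```

```bash
python3 -m jog '[[1,0.001,0.0004,0.007,0],[1,0,0,0.005,0],[1,0,0,0.003,0],[1,0,0,0,0],[1,0,0,0,0]]'>/dev/null && python3 -m jog '[[1,0,0,0,0],[1,0,0,0,0],[1,0,0,0,0],[1,0,0,0,0],[1,0,0,0,0]]' && python3 go.py pm 0.038
```

```text
clock: 30.23
tcp_pos: [0.6213, -0.2612, 0.0396]
orientation: [0.0, 0.121, 0.993, 0.0]
wrist_force: [-0.3, 0.7, -2.5]
finger_gap: 0.028
grip_force: 79.1
['pm', '0.038'] tool shift mm [-0.8 -0.3  1.6] yaw x-axis 166.1 tilt -1.0 t 30.23
```

```bash
python3 -m jog '[[1,-0.0008,-0.0003,0.0007,0],[1,0,0,0.0006,0],[1,0,0,0.0007,0],[1,0,0,0,0],[1,0,0,0,0]]' && python3 go.py pm 0.038
```

```text
clock: 30.65
tcp_pos: [0.6221, -0.2618, 0.0379]
orientation: [0.0, 0.121, 0.993, -0.0]
wrist_force: [-0.8, 0.3, 1.3]
finger_gap: 0.028
grip_force: 79.6
['pm', '0.038'] tool shift mm [ 0.1  0.  -0.1] yaw x-axis 166.1 tilt -1.0 t 30.65
```

```bash
python3 -m jog '[[-1,0,0,0,0],[-1,0,0,0,0],[-1,0,0,0,0],[-1,0,0,0,0],[-1,0,0,0,0]]' && python3 -m jog '[[-1,0,0,-0.02,0],[-1,0,0,-0.03,0],[-1,0,0,-0.03,0],[-1,0,0,-0.03,0],[-1,0,0,-0.02,0]]'>/dev/null
python3 -m jog '[[-1,0.025,-0.025,0,0],[-1,0.025,-0.025,0,0],[-1,0.025,-0.025,0,0],[-1,0.025,-0.025,0,0],[-1,0.025,-0.025,0,0]]'>/dev/null
python3 -m jog '[[-1,0.025,-0.025,0,0],[-1,0.025,-0.025,0,0],[-1,0.025,-0.025,0,0],[-1,0,0,0,0],[-1,0,0,0,0]]'
python3 - <<'E'
from h import *
for n in ("top","side"):
    c=env.read_camera(n);cv2.imwrite(f"pics/{n}3.png",c["img"][:,:,::-1])
    m=masks(c)
    for b in blobs(c,m["dark"][0],.022,90):
        if .25<b[1]<.8 and abs(b[2])<.45: print(n,*b)
    for b in blobs(c,m["red"],.07,90):print(n,*b)
E
```

```text
clock: 31.07
tcp_pos: [0.6221, -0.2617, 0.0376]
orientation: [0.0, 0.121, 0.993, -0.0]
wrist_force: [1.2, 0.6, 0.5]
finger_gap: 0.0848
grip_force: 0.0
clock: 32.32
tcp_pos: [0.3783, -0.4088, 0.1677]
orientation: [0.0, 0.123, 0.992, -0.0]
wrist_force: [1.2, 0.2, -0.3]
finger_gap: 0.0855
grip_force: 0.0
top [178. 173.] 0.6502 0.2532 0.0681 [0.6489 0.2527] [0.0525 0.0659]
top [237. 186.] 0.6217 0.1063 0.1024 [0.6215 0.1056] [0.0946 0.0988]
top [315. 180.] 0.6436 -0.0801 0.1247 [ 0.6429 -0.0799] [0.1206 0.1214]
top [388. 192.] 0.62 -0.2611 0.0798 [ 0.6201 -0.2608] [0.0742 0.0764]
top [406. 344.] 0.3232 -0.2792 1.1345 [ 0.2103 -0.2539] [0.331  1.0253]
top [245. 242.] 0.4804 0.073 0.0707 [0.4807 0.0733] [0.0584 0.0696]
side [368. 233.] 0.6359 -0.0858 0.1707 [ 0.6496 -0.0962] [0.0891 0.1517]
side [392. 267.] 0.6107 -0.2693 0.1602 [ 0.6146 -0.2752] [0.1022 0.1389]
side [294. 201.] 0.4794 0.0675 0.0701 [0.4787 0.0696] [0.055  0.0658]
side [459. 398.] 0.456 -0.7517 0.1381 [ 0.4513 -0.7563] [0.0747 0.1321]
```

View pics/top3.png

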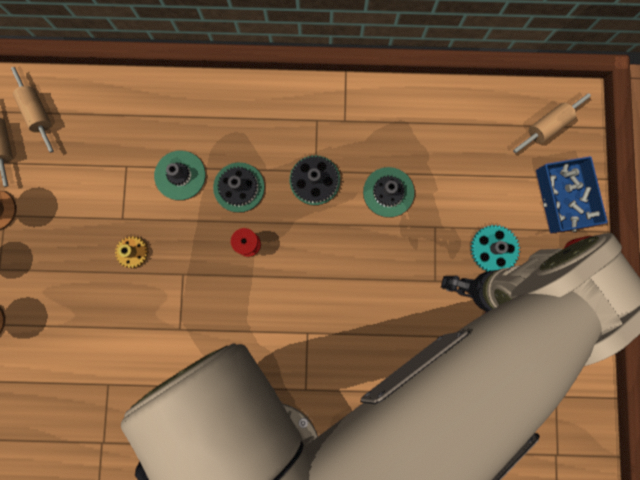

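View pics/side3.png

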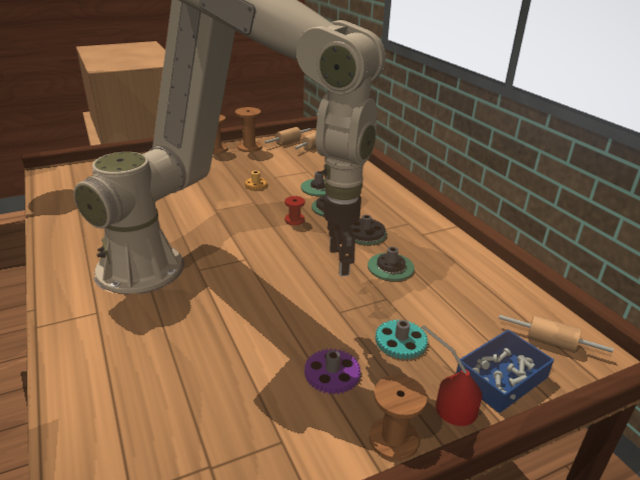

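All four gears lie centred on their own pads at (178,173), (237,186), (315,180) and (388,192), each within about 4 mm. The spool (245,241) and brass gear (131,252) are unmoved, and the gripper is clear of everything.

```bash
python3 -c "
from workcell import env
print(env.hand_in())"
```

```text
the job is handed in; nothing more can be done
None
```

I placed all four iron gears hub up on the pads matching their sizes, about 4 mm or less off centre in the last top view, with the brass gear and spool left where they were, and handed the job in at about 32 s; hand-in returned no verdict.

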